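# Put a returned brass coupling away in the drawer with the hidden catch

### The job

Put the brass coupling away in the grey cabinet's locked drawer: feel along the sloping ledge under the canopy until the closed fingers drop into the hidden recess, and press the catch at its bottom so that the drawer springs out a little. Then pull the drawer nearly all the way open, gently lay the coupling inside and leave the drawer open. Leave the other stock where it is.

Things in the scene. Friction and masses are not known exactly. Their poses are not given: they have to be found in the camera images.
- cab: Grey cabinet fixed to the bench, 360 wide (y), 240 deep (x), 207 high. Origin: on the bench, in the plane of the shut drawer's front, mid-width. x from front to back (away from the robot), y along the front, z up; turned by up to 0.18 rad. Sites on it and on the drawer have these axes too. The dark sloping ledge runs across its front, above the blue drawer.
- ledge_mid (a point): Middle of the sloping ledge's surface, 137 above the bench, 30 behind the cabinet's origin. The ledge rises to the back, 35 degrees from level: a tool square to it leans back to the robot, pointing along (0.574, 0, -0.819) in these axes. 56 wide up the slope; a 4 high raised lip along its lower edge. From -82 to +82 in y its surface is flat but for the recess; the end plates beyond stand 2 proud.
- recess_zone (a point): Same point as ledge_mid. The hidden recess is an opening in the ledge 60 long (y), the full 56 of the slope, 10 deep square to the slope. Its middle lies anywhere from -50 to +50 in y of this point; it differs from start to start and is not reported: feel for it, or look under the canopy. Its floor is the catch plate, same dark steel, 56 (y) by 52.
- canopy_edge (a point): Middle of the lower front edge of the canopy that overhangs the ledge along its whole length: 7 behind (+x) and 60 above ledge_mid, so there is no room for a gripper to come straight down into the recess. Canopy 10 thick; its top is the cabinet's top. Below it the niche reaches 17 farther back. Nothing stands in front of it.
- catch (a joint): How far the catch plate at the bottom of the recess is pressed in, square to the slope: 0 = out, 0.008 = fully in (m). Springy: 3 N to start, 5.5 N at 0.005, 7 N fully in; returns when let go. The drawer is freed beyond about 0.005; press it fully in.
- drawer (a joint): How far the drawer is out (m): 0 = shut and latched, 0.140 = stop. When freed it is sprung out to about 0.04 by itself, then slides with about 1.5 N friction and stays where it is left. It slides along -x of the cabinet (towards the robot).
- drawer_handle (a point): Middle of the drawer's aluminium bar handle, on the bar's axis, 72 above the bench. Bar 12 thick, 110 long along y, 45 in front (-x) of the blue drawer front (236 wide, 12 thick, its top edge 18 above the bar's axis). The 39 gap between bar and front is open above and below. Moves with the drawer.
- drawer_floor (a point): Point on the drawer's inner floor, 16 above the bench, mid-width, 50 behind the inner face of the drawer front, 107 behind the bar. Moves with the drawer. Inside 215 wide (y); side walls 43 high, front 74 above this floor. The uncovered length behind the front's inner face is about the drawer's opening minus 11; farther back it is under the ledge.
- coupling_mid (a point): Centre of the loose brass coupling, lying on the bench, 0.2 to 0.45 kg: 84 long along its own x, with a square middle 38 x 38 x 40 long and two round 35 mm ends. Its z is up, its flat underside 19 below this point. To be gripped across y (38) at the middle.
- carton_a: Small plain cardboard carton 90 x 60 x 50 high on the bench, loose; origin at the centre of its underside. Leave alone.
- carton_top: Cardboard carton 100 x 140 x 70 high standing on the cabinet's top, loose; origin at the centre of its underside. Leave alone.
- carton_blue: Blue carton 110 x 80 x 70 high on the bench, loose; origin at the centre of its underside. Leave alone.
- paste_jar: Jar of paste with a green cap, 76 across, 90 high, loose; origin at the centre of its underside. Leave alone.
- wrench: Steel wrench 180 long lying flat on the bench near the robot, loose; origin at its middle, underside. Leave alone.
- seal_ring: Black rubber sealing ring, 100 across, 22 high, lying flat, loose; origin at the centre of its underside. Leave alone.
- coupling: The brass coupling itself; origin at the centre of its underside, 19 below point coupling_mid, same axes.

How it is judged:
On the way, in this order (a step that is already met when the one before it is completed fails the run):
1. the catch has been pressed and the drawer has sprung out (20 to 80 mm) (value of joint drawer between 0.02 and 0.08 m), for 0.1 s.
2. the drawer is pulled at least 95 mm out (value of joint drawer above 0.095 m), for 0.2 s.
At the end, for the whole second after the job is handed in: The drawer stands at least 90 mm out, and the coupling lies at rest on the drawer's floor, inside its walls (its centre 10 to 26 mm above the floor, within 105 mm of the drawer's middle line, not more than 50 mm in front of or 120 mm behind drawer_floor) (value of joint drawer above 0.09 m and x of coupling_mid in the frame of drawer_floor between -0.05 and 0.12 m and y of coupling_mid in the frame of drawer_floor between -0.105 and 0.105 m and z of coupling_mid in the frame of drawer_floor between 0.01 and 0.026 m and linear speed of coupling below 0.02 m/s); the robot touches nothing.
It fails at once if other stock is pushed, tipped or moved more than 40 mm (distance of any of carton_a, carton_top, carton_blue, paste_jar, wrench, seal_ring from where it was at the start of the episode above 0.04 m).
It fails at once if the coupling is dropped or thrown: it moves faster than 0.8 m/s with no finger on it (linear speed of coupling above 0.8 m/s and contact force between the fingers and coupling below 0.1 N).
It also fails if it takes over 72 s, if anything falls off the work surface, if the arm or the gripper's body presses on something with over 40 N, if the wrist force passes 120 N, or if a joint passes its speed limit or range.

### The arm

A 7-joint arm with a two-finger parallel gripper is mounted at the origin on the work surface. World frame = base frame: x ahead of the robot, y to its left, z up, the work surface at z = 0. Lengths are in m, angles in rad, forces in N, time in s.
With the tool pointing down it reaches from about 0.4 to 0.9 m from the base axis. Payload 5.5 kg.
Tool frame: the origin (TCP) lies midway between the tips of the shut fingers; the grasp point (between the pads) lies 19 mm behind it (pinch_z is the z of the grasp point in the tool frame, in m); z points along the fingers, x is the direction in which the jaws open and shut, and the axes are right-handed (so a half turn about z gives the same grasp; the last joint's range is limited). The gripper opens to 92 mm and grips with 3 to 60 N. Pads are 19 mm wide; open, the fingers measure 130 mm over their backs; the gripper's body (75 mm by 190 mm) begins 47 mm behind the grasp point.
Start: joints at [1.578, 0.501, -0.427, 1.55, 0.221, 1.138, -0.21], TCP at [0.164, -0.629, 0.227] pointing down, gripper open.
Joint ranges: [-2.88, 2.88], [-0.31, 2.03], [-1.54, 1.56], [0.2, 2.42], [-1.41, 4.55], [0.19, 2.02], [-2.57, 2.57]. Speed limits (rad/s): [2.57, 2.57, 3.14, 3.14, 3.14, 3.14, 3.14].

### API

Orientations are given as a rotation vector (axis times angle).
In Python, from rig import get_obs, read_camera, close_job, trace, pinch_z gives the robot as it stands.
- The arm moves only by the shell command python3 -m jog 'ROWS' [FORCE]. ROWS is JSON, one flat list of numbers, 7 for each row, row after row: the turn, a rotation vector about the tool's x, y, z in rad, then the shift along the tool's x, y, z in cm, then the closure, from -1 (fully open) to 1 (shut). In form: [rx, ry, rz, dx, dy, dz, hand, rx, ry, rz, dx, dy, dz, hand, ...]. A call has 1 to 20 rows; each row shifts and turns the commanded pose from where the row before left it, along the tool's axes as they then stand; what a row does not reach is not made up. A row lasts 1/8 s, in which the tool goes at most 62.5 mm and 10.7 degrees, less where a joint would pass 70% of its speed; a pose out of reach is approached as far as the arm can. A call is refused whole if a number of a shift passes 6.25 or a number of a turn 0.188, either way. A call with a gripper value outside its range is refused whole. The fingers move at their own pace and stop on an object; FORCE is the grip in N (left out, the last holds). Time passes only in rows, so rows that do not move let the fingers close. It gives the time, the measured TCP pose, the force and the opening at its end, in the units of the state.
- get_obs(): the state, without advancing time (a new reading comes with each control period).
- read_camera(name): name is "scene" or "top" or "wrist"; returns a dict with "frame" (420x560x3 uint8, red, green, blue), "vertical_fov" (degrees; the focal length in pixels is half the picture's height over the tangent of half this angle, whatever the lens; pixels are square), "cx", "cy" (the principal point, pixels), "R" (3x3) and "t" (3): a world point X has camera coordinates R X + t. Camera axes: x right, y down, z forward; pixel columns grow to the right and rows downward; lengths in m; the calibration is good to about 2 mm. A picture is of the moment at which its call begins. There is no depth.
- close_job(): hands the job in, once; it reports no verdict.
Trained networks look in the newest picture that a camera, given by its name, has taken for a name from the list of things; names that differ only in an ending like _2 or _b are one class to them, and where a whole thing is asked for, a point or a joint stands for the part that bears it (a point fixed in the world has none). Each returns a list of dicts, best first, with "conf" (0 to 1); they miss things now and then, are a little off and sometimes report something else, mostly with a low value. They report only what shows in the picture. A call takes as long as a camera call.
- trace(camera, name): "pixels" (420x560 bool, what is visible of it) and "position" ([column, row] in pixels, amid what is visible of it).
The state is a dict: "clock": time; "joint_positions": joint angles; "joint_velocities": joint speeds; "joint_torque": joint torques, N m; "position": TCP position; "eef_rot": TCP orientation; "wrist_force": force on the tool from outside, world axes, zero at the start; "ft_torque": the same for the moment, N m; "finger_gap": finger opening in m.
Only numpy, scipy, OpenCV 4.12 (cv2) and the standard library are available. Lean on these libraries where they do the work, as an engineer would, in place of code of your own. Each camera call takes 0.05 s, during which the arm holds its last target.

## Working session

There is one attempt and no reset: what is moved stays moved. The work goes in short steps, Python scripts to look and compute and a shell command to move; the robot and the scene stay as the last step left them, time stands still between calls to the robot, and variables do not carry over. Pictures are saved under pics/ and viewed, and the job is handed in when it is done.

```bash
ls; mkdir -p pics; python3 - <<'E'
from rig import *
import cv2
print(get_obs(), pinch_z)
for n in ("scene","top","wrist"):
    c=read_camera(n); cv2.imwrite(f"pics/a_{n}.png",c["frame"][:,:,::-1]); print(n,c["vertical_fov"],c["cx"],c["cy"],c["R"],c["t"])
E
```

```text
pics
{'clock': 0.0, 'joint_positions': array([ 1.57822534,  0.50185769, -0.42679234,  1.55143418,  0.22078173,
        1.13827656, -0.21032045]), 'joint_velocities': array([ 0.00068806,  0.00038395,  0.00035148, -0.00019806,  0.0024576 ,
        0.00137329, -0.00058292]), 'joint_torque': array([ 9.34106138e-04, -5.66590726e+01, -5.81572115e+00, -2.79121685e+01,
       -6.84593129e-02,  3.09290516e-02,  2.10101025e-04]), 'position': array([ 0.16423586, -0.62819782,  0.22567885]), 'eef_rot': array([-2.48565280e+00,  1.91919097e+00,  2.29993975e-03]), 'wrist_force': array([-0.37199724, -0.42341071, -0.72196996]), 'ft_torque': array([ 0.01822746, -0.00542786, -0.01329553]), 'finger_gap': 0.09169484918792022} -0.0188
scene 48.71458894769685 286.03407887208635 209.00515054960562 [[-0.77071166  0.63715018 -0.00657103]
 [ 0.51264063  0.61391144 -0.60026022]
 [-0.37842188 -0.46599613 -0.79977777]] [ 0.48369221 -0.1927319   1.52101321]
top 50.59830308794431 281.60681884990333 203.65672497454915 [[ 0.00431149 -0.99992525 -0.01144126]
 [-0.99634019 -0.00331874 -0.08541196]
 [ 0.08536761  0.01176764 -0.99628003]] [-0.03689446  0.58353867  1.23013427]
wrist 71.9984545301227 277.49776947927177 206.95028755771315 [[ 0.25365052 -0.9672933  -0.00225486]
 [-0.92055346 -0.24210864  0.30653668]
 [-0.2970568  -0.07567747 -0.95185618]] [-0.64901967 -0.03910035  0.39196584]
```

View pics/a_scene.png

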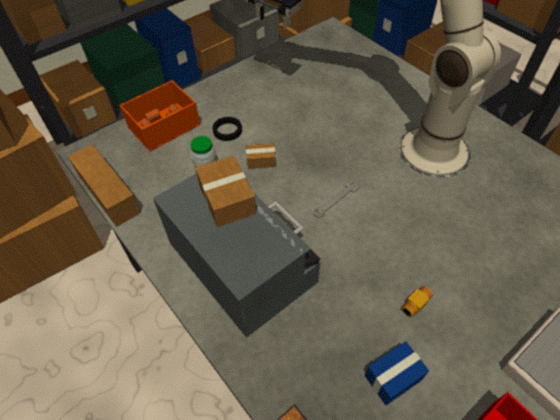

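View pics/a_top.png

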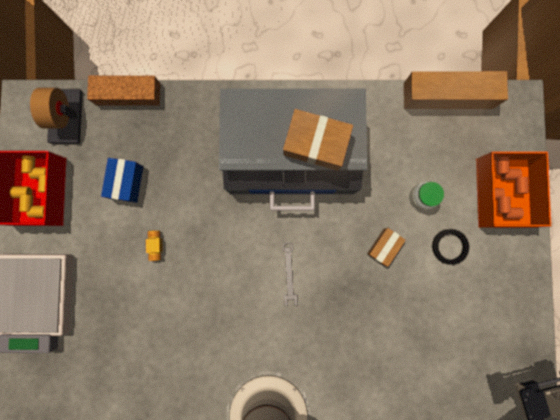

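View pics/a_wrist.png

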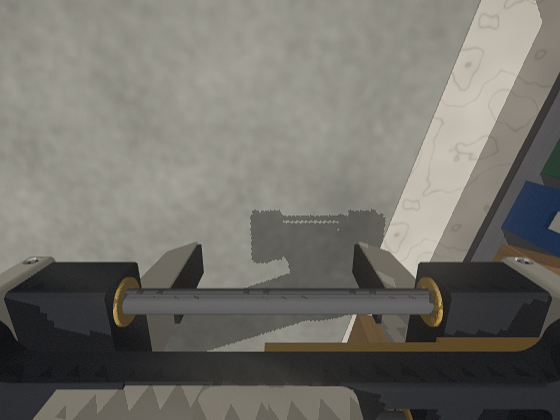

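The top view shows the cabinet around (293,150), the handle at (292,203), the coupling at (153,245), the wrench at (290,275), and stock to the right. There is some structure under the canopy near columns 285–310, row 178. I'll zoom in on that.

```bash
cat > h.py <<'E'
import numpy as np, cv2
from scipy.spatial.transform import Rotation as Ro
from rig import *
def f(c): return 210/np.tan(np.radians(c["vertical_fov"]/2))
def ray(c,p):
    R=np.array(c["R"]);t=np.array(c["t"]);F=f(c)
    d=R.T@np.array([(p[0]-c["cx"])/F,(p[1]-c["cy"])/F,1]); return -R.T@t,d
def onz(c,p,z):
    o,d=ray(c,p); return o+d*(z-o[2])/d[2]
def proj(c,X):
    x=np.array(c["R"])@np.array(X)+np.array(c["t"]); return np.array([c["cx"],c["cy"]])+f(c)*x[:2]/x[2]
E
python3 - <<'E'
from h import *
c=read_camera("top"); im=c["frame"][:,:,::-1]
s=im[80:225,205:385]; s=np.clip(s.astype(float)*1.8,0,255).astype(np.uint8)
cv2.imwrite("pics/b_top.png",cv2.resize(s,None,fx=4,fy=4,interpolation=cv2.INTER_CUBIC))
for n in ("cab","drawer_handle","coupling","wrench","ledge_mid","catch","drawer"):
    for d in trace("top",n)[:2]:
        ys,xs=np.nonzero(d["pixels"]); print(n,round(d["conf"],2),d["position"],len(xs),xs.min(),xs.max(),ys.min(),ys.max())
        if n in("coupling","drawer_handle") : print(cv2.minAreaRect(np.c_[xs,ys].astype(np.float32)))
c2=read_camera("scene")
for n in ("coupling","drawer_handle"):
    for d in trace("scene",n)[:1]: print(n,d["conf"],d["position"],"scene")
d=trace("top","coupling")[0]["position"]; print(onz(c,d,0.019))
d=trace("top","drawer_handle")[0]["position"]; print(onz(c,d,0.078))
im=c2["frame"][150:340,140:340,::-1]
cv2.imwrite("pics/b_scene.png",cv2.resize(np.clip(im*1.5,0,255).astype(np.uint8),None,fx=3,fy=3,interpolation=cv2.INTER_CUBIC))
E
```

```text
cab 0.95 [280.7, 139.7] 12572 219 366 88 209
drawer_handle 0.82 [295.3, 195.5] 676 249 334 170 210
((290.18048095703125, 194.86489868164062), (79.49781036376953, 41.05409240722656), 21.4129695892334)
coupling 0.62 [155.0, 245.7] 420 146 162 230 260
((154.0, 245.0), (16.0, 30.0), 0.0)
coupling 0.46 [295.0, 191.0] 740 249 334 189 210
((291.5, 199.5), (21.0, 85.0), 90.0)
wrench 0.92 [291.5, 277.5] 451 282 297 243 305
ledge_mid 0.71 [282.2, 142.1] 12709 218 366 87 209
catch 0.73 [295.3, 173.5] 271 285 304 170 183
catch 0.32 [287.0, 196.4] 620 251 332 189 210
drawer 0.77 [294.5, 192.6] 519 251 331 190 209
drawer 0.51 [424.7, 192.7] 763 409 443 181 209
coupling 0.74 [415.7, 300.5] scene
drawer_handle 0.78 [291.4, 217.2] scene
[0.46381678 0.32243835 0.019     ]
[ 0.60140245 -0.07227481  0.078     ]
```

View pics/b_top.png

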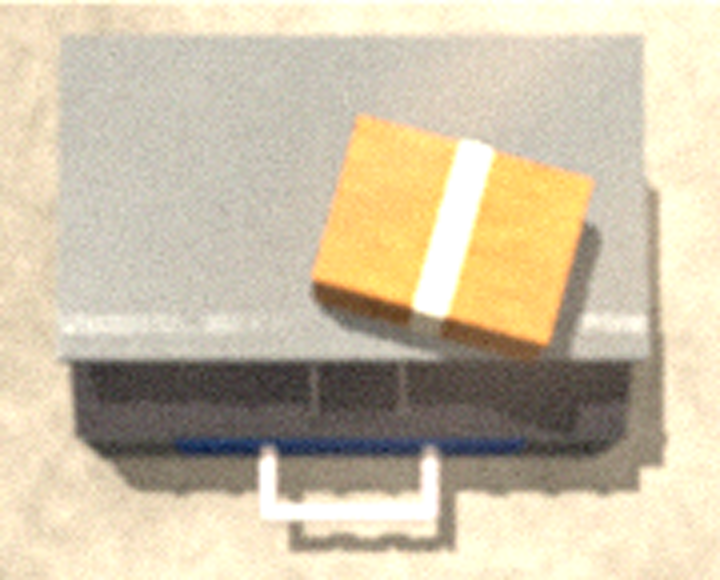

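View pics/b_scene.png

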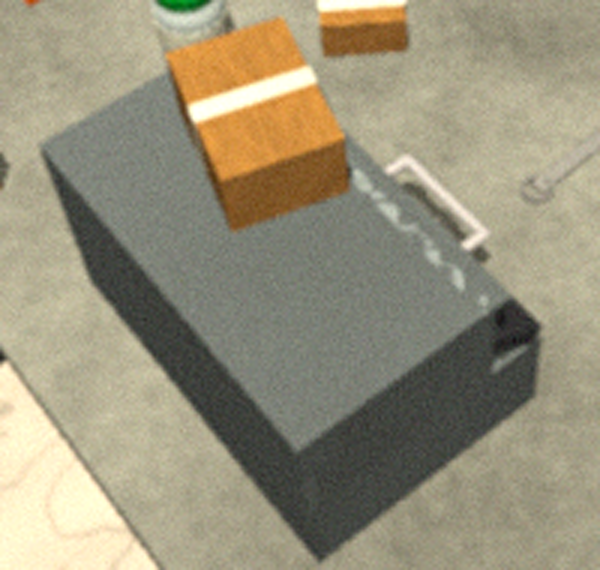

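```bash
python3 - <<'E'
from h import *
from scipy.optimize import least_squares
c=read_camera("top"); s=read_camera("scene")
Z=lambda x,y:(205+(x)/4-.4,80+y/4-.4)
S=lambda x,y:(140+x/3-.3,150+y/3-.3)
# cab coords -> pix
obs=[(c,(0.037,.18,.207),Z(60,358)),(c,(.037,-.18,.207),Z(648,359)),(c,(.24,.18,.207),Z(61,36)),(c,(.24,-.18,.207),Z(643,37)),
(s,(.24,.18,.207),S(298,448)),(s,(.24,-.18,.207),S(43,148)),(s,(.24,.18,0),S(320,560)),
(c,(-.045,.052,.078),Z(266,512)),(c,(-.045,-.052,.078),Z(433,512))]
def X(p,P): 
    C,S_=np.cos(p[2]),np.sin(p[2]); return np.array([p[0]+C*P[0]-S_*P[1],p[1]+S_*P[0]+C*P[1],P[2]])
r=least_squares(lambda p:np.concatenate([proj(k,X(p,P))-q for k,P,q in obs]),[.63,0,0],loss="soft_l1")
p=r.x;print(p);print(np.concatenate([proj(k,X(p,P))-q for k,P,q in obs]).reshape(-1,2).round(1))
# recess edges: points on ledge
for q in [(313,385),(403,385),(358,385),(183,380)]:
    o,d=ray(c,Z(*q)); C,S_=np.cos(p[2]),np.sin(p[2]); Rz=np.array([[C,S_,0],[-S_,C,0],[0,0,1]])
    o=Rz@(o-[p[0],p[1],0]); d=Rz@d
    n=np.array([-.574,0,.819]); a=np.array([.03,0,.137]); t=n@(a-o)/(n@d); print(q,(o+t*d).round(4))
print("ledge_mid",X(p,(.03,0,.137)),"handle",X(p,(-.045,0,.072)))
# coupling
for k,n in((c,"top"),(s,"scene")):
    for d in trace(n,"coupling")[:1]:
        ys,xs=np.nonzero(d["pixels"]);print(n,d["conf"],onz(k,(xs.mean(),ys.mean()),.022))
im=c["frame"][220:270,130:180,::-1];cv2.imwrite("pics/c_coup.png",cv2.resize(im,None,fx=10,fy=10,interpolation=cv2.INTER_CUBIC))
im=s["frame"][275:325,390:450,::-1];cv2.imwrite("pics/c_coup2.png",cv2.resize(im,None,fx=10,fy=10,interpolation=cv2.INTER_CUBIC))
E
```

```text
[ 0.6129345  -0.06366902  0.00474197]
[[-0.9  1.2]
 [ 0.4  0.6]
 [-0.2  0.4]
 [ 0.3 -0.5]
 [-0.2  1. ]
 [-1.7 -1.4]
 [-0.1  0.9]
 [ 1.8  0.2]
 [-1.4  0.2]]
(313, 385) [0.0331 0.0246 0.1391]
(403, 385) [ 0.033  -0.0334  0.1391]
(358, 385) [ 0.033  -0.0044  0.1391]
(183, 380) [0.0362 0.1084 0.1413]
ledge_mid [ 0.64293416 -0.06352676  0.137     ] handle [ 0.567935   -0.06388241  0.072     ]
top 0.69 [0.46708131 0.32513381 0.022     ]
scene 0.84 [0.46648324 0.32696337 0.022     ]
```

View pics/c_coup.png

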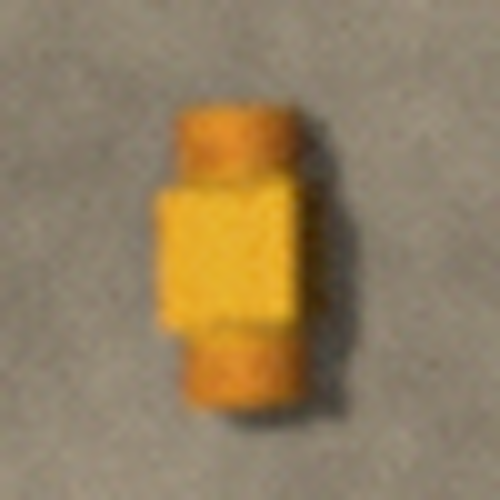

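View pics/c_coup2.png

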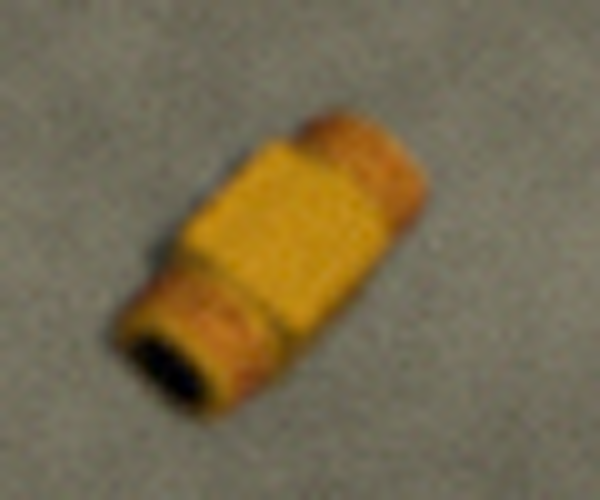

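The zooms show the recess edges at about cab y +25 and -33, so its middle is about -4 mm. The coupling sits at about (0.467, 0.325) with its axis nearly along world x. Next I'll plan the approach pose.

```bash
cat >> h.py <<'E'
CAB=np.array([0.6129,-0.0637,0.0047])
def cabR(yaw=None): return Ro.from_euler('z',CAB[2] if yaw is None else yaw)
def W(P): return cabR().apply(P)+[CAB[0],CAB[1],0]
def toC(X): return cabR().inv().apply(np.array(X)-[CAB[0],CAB[1],0])
def Rt(z,x):
    z=np.array(z)/np.linalg.norm(z);x=np.array(x,float);x-=z*(z@x);x/=np.linalg.norm(x)
    return Ro.from_matrix(np.c_[x,np.cross(z,x),z])
ZL=cabR().apply([.574,0,-.819]); YC=cabR().apply([0,1,0])
def plan(X,R,n):
    o=get_obs();R0=Ro.from_rotvec(o["eef_rot"]);X=np.array(X)
    D=(R0.inv()*R).as_rotvec()
    D2=D/n
    v=X-o["position"]
    print("pos",o["position"].round(4),"rotate total",D.round(3),"dist",np.linalg.norm(v).round(4))
    for i in range(n):
        Rc=R0*Ro.from_rotvec(D2*i); print(D2.round(3),(Rc.inv().apply(v/n)*100).round(2))
def tr(X):
    o=get_obs();print("tool shift cm",(Ro.from_rotvec(o["eef_rot"]).inv().apply(np.array(X)-o["position"])*100).round(2))
def st():
    o=get_obs();print("t",o["clock"],"cab",toC(o["position"]).round(4),"F cab",cabR().inv().apply(o["wrist_force"]).round(1),"gap",round(o["finger_gap"],4),"z",Ro.from_rotvec(o["eef_rot"]).apply([0,0,1]).round(3),"x",Ro.from_rotvec(o["eef_rot"]).apply([1,0,0]).round(3),"q",o["joint_positions"].round(2))
E
python3 - <<'E'
from h import *
st()
print("raise pt",W([-.1,-.004,.28]))
for s in(1,-1):
    print(s);plan(W([-.06,-.004,.26]),Rt(ZL,s*YC),14)
E
```

```text
t 1.0 cab [-0.451  -0.563   0.2267] F cab [-0.6  0.8 -0.2] gap 0.0921 z [ 0. -0. -1.] x [ 0.253 -0.967  0.   ] q [ 1.58  0.5  -0.43  1.55  0.22  1.14 -0.21]
raise pt [ 0.5129199  -0.06816995  0.28      ]
1
pos [ 0.1645 -0.6288  0.2267] rotate total [-0.11   0.873 -2.766] dist 0.683
[-0.008  0.062 -0.198] [-3.17 -3.7  -0.24]
[-0.008  0.062 -0.198] [-2.37 -4.24 -0.44]
[-0.008  0.062 -0.198] [-1.45 -4.62 -0.6 ]
[-0.008  0.062 -0.198] [-0.48 -4.81 -0.69]
[-0.008  0.062 -0.198] [ 0.52 -4.8  -0.73]
[-0.008  0.062 -0.198] [ 1.49 -4.59 -0.71]
[-0.008  0.062 -0.198] [ 2.41 -4.2  -0.62]
[-0.008  0.062 -0.198] [ 3.22 -3.64 -0.47]
[-0.008  0.062 -0.198] [ 3.89 -2.93 -0.28]
[-0.008  0.062 -0.198] [ 4.4  -2.11 -0.04]
[-0.008  0.062 -0.198] [ 4.72 -1.2   0.23]
[-0.008  0.062 -0.198] [ 4.84 -0.26  0.53]
[-0.008  0.062 -0.198] [4.76 0.69 0.83]
[-0.008  0.062 -0.198] [4.47 1.59 1.13]
-1
pos [ 0.1645 -0.6288  0.2267] rotate total [0.608 0.077 0.243] dist 0.683
[0.043 0.005 0.017] [-3.17 -3.7  -0.24]
[0.043 0.005 0.017] [-3.24 -3.65 -0.1 ]
[0.043 0.005 0.017] [-3.3  -3.59  0.04]
[0.043 0.005 0.017] [-3.36 -3.53  0.18]
[0.043 0.005 0.017] [-3.42 -3.46  0.31]
[0.043 0.005 0.017] [-3.49 -3.38  0.44]
[0.043 0.005 0.017] [-3.55 -3.3   0.57]
[0.043 0.005 0.017] [-3.61 -3.21  0.69]
[0.043 0.005 0.017] [-3.67 -3.12  0.81]
[0.043 0.005 0.017] [-3.72 -3.01  0.92]
[0.043 0.005 0.017] [-3.78 -2.91  1.03]
[0.043 0.005 0.017] [-3.84 -2.79  1.13]
[0.043 0.005 0.017] [-3.89 -2.68  1.23]
[0.043 0.005 0.017] [-3.94 -2.55  1.32]
```

```bash
python3 -m jog '[0.04,0,0.02,-3.2,-3.7,-0.3,1, 0.04,0,0.02,-3.2,-3.6,-0.2,1, 0.04,0,0.02,-3.3,-3.6,0,1, 0.04,0,0.02,-3.4,-3.5,0.1,1, 0.04,0,0.02,-3.4,-3.4,0.3,1, 0.04,0,0.02,-3.5,-3.4,0.4,1, 0.04,0,0.02,-3.5,-3.3,0.5,1, 0,0,0,0,0,0,1]' 20; python3 -c "
from h import *
st();plan(W([-.06,-.004,.25]),Rt(ZL,-YC),7)"
```

```text
clock: 2.0
position: [0.3607, -0.3472, 0.2491]
eef_rot: [-2.178, 1.93, -0.25]
wrist_force: [-0.5, 0.0, -0.3]
finger_gap: 0.0164
t 2.0 cab [-0.2536 -0.2823  0.2491] F cab [-0.5  0.  -0.3] gap 0.0164 z [ 0.271  0.052 -0.961] x [ 0.123 -0.992 -0.019] q [ 1.5   0.14 -0.65  2.01 -0.2   0.88 -0.48]
pos [ 0.3607 -0.3472  0.2491] rotate total [0.333 0.068 0.099] dist 0.339
[0.048 0.01  0.014] [-3.62 -3.08  0.94]
[0.048 0.01  0.014] [-3.67 -2.98  1.05]
[0.048 0.01  0.014] [-3.73 -2.87  1.15]
[0.048 0.01  0.014] [-3.78 -2.76  1.25]
[0.048 0.01  0.014] [-3.83 -2.65  1.34]
[0.048 0.01  0.014] [-3.88 -2.53  1.43]
[0.048 0.01  0.014] [-3.93 -2.4   1.5 ]
```

```bash
python3 -m jog '[0.048,0.01,0.014,-3.6,-3.1,0.9,1, 0.048,0.01,0.014,-3.7,-3.0,1.0,1, 0.048,0.01,0.014,-3.7,-2.9,1.1,1, 0.048,0.01,0.014,-3.8,-2.8,1.2,1, 0.048,0.01,0.014,-3.8,-2.6,1.3,1, 0.048,0.01,0.014,-3.9,-2.5,1.4,1, 0.048,0.01,0.014,-3.9,-2.4,1.5,1, 0,0,0,0,0,0,1]' 20; python3 -c "
from h import *
st();plan(W([-.024,-.004,.1965]),Rt(ZL,-YC),3)"
```

```text
clock: 3.0
position: [0.5511, -0.0732, 0.2522]
eef_rot: [-1.879, 1.867, -0.591]
wrist_force: [0.4, 0.6, -0.6]
finger_gap: 0.0005
t 3.0 cab [-0.0618 -0.0092  0.2522] F cab [ 0.4  0.6 -0.6] gap 0.0005 z [ 0.573  0.001 -0.819] x [ 0.005 -1.     0.003] q [ 1.21  0.01 -1.05  2.26 -0.3   0.28 -1.14]
pos [ 0.5511 -0.0732  0.2522] rotate total [ 0.001 -0.002  0.002] dist 0.0675
[ 0.    -0.001  0.001] [-0.18  0.03  2.24]
[ 0.    -0.001  0.001] [-0.18  0.03  2.24]
[ 0.    -0.001  0.001] [-0.17  0.03  2.24]
```

```bash
python3 -m jog '[0,0,0,-0.2,0,2.2,1, 0,0,0,-0.2,0,2.2,1, 0,0,0,-0.2,0,2.2,1, 0,0,0,0,0,0,1]' ; python3 -c "
from h import *
st();tr(W([.022,-.004,.131]))
for n in('wrist','top'):
  c=read_camera(n);cv2.imwrite(f'pics/d_{n}.png',np.clip(c['frame'][:,:,::-1]*1.4,0,255).astype(np.uint8))"
```

```text
clock: 3.5
position: [0.5768, -0.0745, 0.2069]
eef_rot: [-1.882, 1.882, -0.588]
wrist_force: [-0.3, -0.1, -0.0]
finger_gap: 0.0003
t 3.5 cab [-0.0361 -0.0106  0.2069] F cab [-0.3 -0.1 -0. ] gap 0.0003 z [ 0.564 -0.006 -0.826] x [-0.002 -1.     0.006] q [ 0.97  0.19 -0.91  2.25  0.49  0.19 -1.91]
tool shift cm [-0.75 -0.52  9.54]
```

View pics/d_wrist.png

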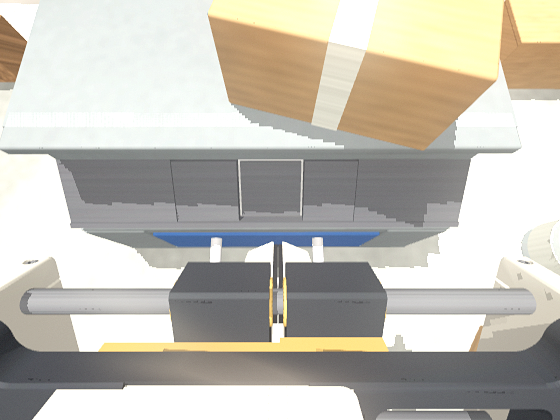

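View pics/d_top.png

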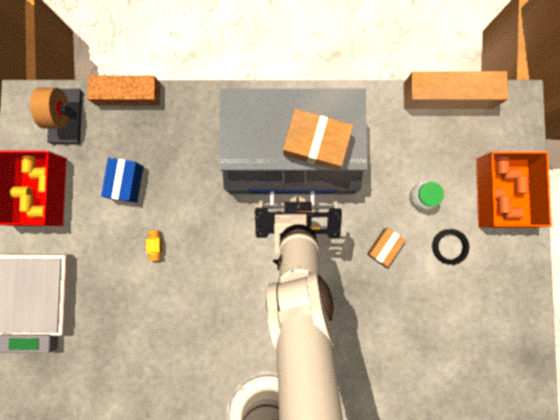

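The wrist view shows the recess plainly, at columns 239–302 and rows 160–222, with the fingers at about column 278.

```bash
python3 -c "
from h import *
c=read_camera('wrist')
n=np.array([-.574,0,.819]); a=np.array([.03,0,.137])
for q in [(239,190),(302,190),(270,160),(270,222),(172,190),(357,190)]:
    o,d=ray(c,q);o=toC(o);d=cabR().inv().apply(d);t=n@(a-o)/(n@d);print(q,(o+t*d).round(4))
st()
"
python3 -m jog '[0,0,0,-0.2,-0.2,2,1, 0,0,0,-0.2,-0.2,2,1, 0,0,0,0,0,0,1]' ; python3 -c "
from h import *
st();tr(W([.022,-.004,.131]))"
```

```text
(239, 190) [0.0329 0.0228 0.139 ]
(302, 190) [ 0.0326 -0.0343  0.1388]
(270, 160) [ 0.055  -0.0056  0.1545]
(270, 222) [ 0.0073 -0.0049  0.1211]
(172, 190) [0.0332 0.0832 0.1393]
(357, 190) [ 0.0324 -0.0843  0.1387]
t 3.65 cab [-0.036  -0.0111  0.2083] F cab [ 0.3 -0.9  0.7] gap 0.0004 z [ 0.565 -0.008 -0.825] x [-0.005 -1.     0.006] q [ 0.97  0.19 -0.91  2.25  0.49  0.19 -1.91]
clock: 4.03
position: [0.5997, -0.0715, 0.18]
eef_rot: [-1.881, 1.884, -0.589]
wrist_force: [0.3, -0.5, -0.3]
finger_gap: 0.0002
t 4.025 cab [-0.0133 -0.0077  0.18  ] F cab [ 0.3 -0.5 -0.3] gap 0.0002 z [ 0.563 -0.008 -0.826] x [-0.004 -1.     0.007] q [ 0.86  0.29 -0.84  2.23  1.    0.19 -2.41]
tool shift cm [-0.44 -0.15  6.03]
```

The cabinet model checks out: end plates at ±83, recess middle at cab y about -5.5 mm. However, joint 6 is on its limit and joint 7 is close to its own. I'll back off and give the tool a half turn about z, testing the sign first.

```bash
python3 -m jog '[0,0,0,0,0,-2.5,1, 0,0,0,0,0,-2.5,1, 0,0,0,0,0,-2.5,1, 0,0,0.18,0,0,0,1, 0,0,0.18,0,0,0,1, 0,0,0,0,0,0,1]' ; python3 -c "
from h import *
st()"
```

```text
clock: 4.78
position: [0.559, -0.0715, 0.2399]
eef_rot: [-1.486, 2.151, -0.471]
wrist_force: [-0.2, 0.1, -0.0]
finger_gap: 0.0005
t 4.775 cab [-0.0539 -0.0076  0.2399] F cab [-0.2  0.1 -0. ] gap 0.0005 z [ 0.564 -0.01  -0.826] x [-0.295 -0.936 -0.19 ] q [ 1.44  0.16 -1.38  2.25  0.4   0.28 -2.18]
```

```bash
python3 -m jog '[0,0,-0.18,0,0,0,1, 0,0,-0.18,0,0,0,1, 0,0,-0.18,0,0,0,1, 0,0,-0.18,0,0,0,1, 0,0,-0.18,0,0,0,1, 0,0,-0.18,0,0,0,1]' ; python3 -c "
from h import *
st()"
```

```text
clock: 5.52
position: [0.5592, -0.07, 0.2395]
eef_rot: [-2.553, 1.142, -0.793]
wrist_force: [0.0, 0.0, -0.6]
finger_gap: 0.0004
t 5.525 cab [-0.0538 -0.0061  0.2395] F cab [ 0.   0.  -0.6] gap 0.0004 z [ 0.564 -0.007 -0.826] x [ 0.549 -0.744  0.381] q [ 1.52  0.27 -1.52  2.25  0.75  0.34 -1.4 ]
```

```bash
python3 -m jog '[0,0,-0.18,0,0,0,1, 0,0,-0.18,0,0,0,1, 0,0,-0.18,0,0,0,1, 0,0,-0.18,0,0,0,1, 0,0,-0.18,0,0,0,1, 0,0,-0.18,0,0,0,1]' ; python3 -c "
from h import *
st(); Z=cabR().apply([.731,0,-.682]); plan(W([-.06,-.0055,.22]),Rt(Z,YC),9)"
```

```text
clock: 6.28
position: [0.5591, -0.07, 0.2395]
eef_rot: [2.909, 0.349, 0.897]
wrist_force: [0.0, 0.3, 0.0]
finger_gap: 0.0006
t 6.275 cab [-0.0538 -0.0061  0.2395] F cab [0.  0.3 0. ] gap 0.0006 z [ 0.564 -0.007 -0.826] x [0.803 0.239 0.546] q [ 1.52  0.29 -1.53  2.25  0.78  0.36 -0.35]
pos [ 0.5591 -0.07    0.2395] rotate total [-0.181  0.156 -1.327] dist 0.0205
[-0.02   0.017 -0.147] [-0.17 -0.05  0.14]
[-0.02   0.017 -0.147] [-0.17 -0.08  0.14]
[-0.02   0.017 -0.147] [-0.15 -0.1   0.13]
[-0.02   0.017 -0.147] [-0.14 -0.13  0.13]
[-0.02   0.017 -0.147] [-0.12 -0.15  0.12]
[-0.02   0.017 -0.147] [-0.1  -0.17  0.12]
[-0.02   0.017 -0.147] [-0.08 -0.18  0.11]
[-0.02   0.017 -0.147] [-0.05 -0.19  0.11]
[-0.02   0.017 -0.147] [-0.02 -0.2   0.1 ]
```

```bash
python3 -m jog '[-0.02,0.017,-0.147,-0.2,0,0.1,1, -0.02,0.017,-0.147,-0.2,-0.1,0.1,1, -0.02,0.017,-0.147,-0.2,-0.1,0.1,1, -0.02,0.017,-0.147,-0.1,-0.1,0.1,1, -0.02,0.017,-0.147,-0.1,-0.2,0.1,1, -0.02,0.017,-0.147,-0.1,-0.2,0.1,1, -0.02,0.017,-0.147,0,-0.2,0.1,1, -0.02,0.017,-0.147,0,-0.2,0.1,1, -0.02,0.017,-0.147,0,-0.2,0.1,1]' ; python3 -c "
from h import *
st(); Z=cabR().apply([.731,0,-.682]); plan(W([-.03,-.0055,.19]),Rt(Z,YC),4)"
```

```text
clock: 7.4
position: [0.5608, -0.0703, 0.2253]
eef_rot: [1.745, 1.743, 0.749]
wrist_force: [0.2, 0.7, -0.5]
finger_gap: 0.0005
t 7.4 cab [-0.0522 -0.0063  0.2253] F cab [ 0.2  0.7 -0.5] gap 0.0005 z [ 0.724  0.001 -0.689] x [0.    1.    0.001] q [ 1.52  0.36 -1.49  2.42  2.15  0.26 -0.31]
pos [ 0.5608 -0.0703  0.2253] rotate total [-0.01   0.003 -0.004] dist 0.0417
[-0.002  0.001 -0.001] [ 0.02 -0.26  1.01]
[-0.002  0.001 -0.001] [ 0.02 -0.26  1.01]
[-0.002  0.001 -0.001] [ 0.02 -0.26  1.01]
[-0.002  0.001 -0.001] [ 0.02 -0.26  1.01]
```

```bash
python3 -m jog '[0,0,0,0,-0.2,1,1, 0,0,0,0,-0.3,1,1, 0,0,0,0,-0.3,1,1, 0,0,0,0,-0.3,1,1, 0,0,0,0,0,0,1]' ; python3 -c "
from h import *
st(); Z=cabR().apply([.731,0,-.682]); plan(W(np.array([.022,-.0055,.131])-.025*np.array([.731,0,-.682])),Rt(Z,YC),4)"
```

```text
clock: 8.02
position: [0.582, -0.0697, 0.1892]
eef_rot: [1.753, 1.739, 0.752]
wrist_force: [-0.3, 0.2, -0.3]
finger_gap: 0.0002
t 8.025 cab [-0.0309 -0.0059  0.1892] F cab [-0.3  0.2 -0.3] gap 0.0002 z [ 0.723  0.002 -0.69 ] x [0.005 1.    0.007] q [ 1.31  0.53 -1.34  2.41  2.22  0.43 -0.32]
pos [ 0.582  -0.0697  0.1892] rotate total [-0.011  0.002 -0.012] dist 0.0538
[-0.003  0.    -0.003] [ 0.01 -0.15  1.34]
[-0.003  0.    -0.003] [ 0.01 -0.15  1.34]
[-0.003  0.    -0.003] [ 0.01 -0.15  1.34]
[-0.003  0.    -0.003] [ 0.01 -0.16  1.34]
```

```bash
python3 -m jog '[0,0,0,0,-0.15,1.3,1, 0,0,0,0,-0.15,1.3,1, 0,0,0,0,-0.15,1.3,1, 0,0,0,0,-0.15,1.3,1, 0,0,0,0,0,0,1]' ; python3 -c "
from h import *
st(); tr(W([.022,-.0055,.131]))
c=read_camera('wrist');cv2.imwrite('pics/e_w.png',c['frame'][:,:,::-1])"
```

```text
clock: 8.65
position: [0.6158, -0.07, 0.1495]
eef_rot: [1.754, 1.737, 0.753]
wrist_force: [0.5, -0.7, -0.5]
finger_gap: 0.0002
t 8.65 cab [ 0.0028 -0.0063  0.1495] F cab [ 0.5 -0.7 -0.5] gap 0.0002 z [ 0.724  0.001 -0.69 ] x [0.006 1.    0.008] q [ 1.16  0.69 -1.22  2.36  2.3   0.56 -0.31]
tool shift cm [ 0.09 -0.02  2.67]
```

View pics/e_w.png

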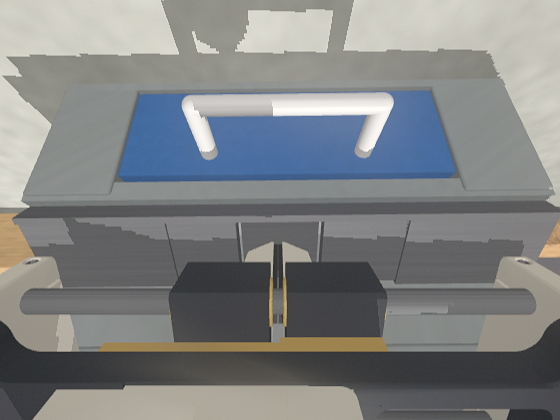

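The wrist picture, now upside-down, shows the fingers at about column 278, centred on the recess (columns 240–322). I'll advance until contact.

```bash
python3 -m jog '[0,0,0,0,0,0.8,1, 0,0,0,0,0,0.8,1, 0,0,0,0,0,0.8,1, 0,0,0,0,0,0.6,1, 0,0,0,0,0,0,1]' ; python3 -c "
from h import *
st(); tr(W([.022,-.0055,.131]))"
```

```text
clock: 9.32
position: [0.6377, -0.0697, 0.1284]
eef_rot: [1.756, 1.736, 0.754]
wrist_force: [0.1, 0.7, 1.0]
finger_gap: 0.0003
t 9.325 cab [ 0.0248 -0.0061  0.1284] F cab [0.1 0.7 1. ] gap 0.0003 z [ 0.724  0.002 -0.69 ] x [0.007 1.    0.01 ] q [ 1.09  0.77 -1.17  2.31  2.34  0.61 -0.3 ]
tool shift cm [ 0.06 -0.01 -0.38]
```

```bash
python3 -m jog '[0,0,0,0,0,0.4,1, 0,0,0,0,0,0.4,1, 0,0,0,0,0,0.3,1, 0,0,0,0,0,0,1]' ; python3 -c "
from h import *
st(); tr(W([.022,-.0055,.131]))"
```

```text
clock: 9.82
position: [0.6447, -0.0698, 0.1206]
eef_rot: [1.756, 1.737, 0.753]
wrist_force: [-5.5, -0.8, 4.4]
finger_gap: 0.0005
t 9.825 cab [ 0.0317 -0.0063  0.1206] F cab [-5.5 -0.8  4.4] gap 0.0005 z [ 0.724  0.001 -0.69 ] x [0.007 1.    0.009] q [ 1.07  0.8  -1.16  2.3   2.35  0.62 -0.3 ]
tool shift cm [ 0.07  0.08 -1.42]
```

```bash
python3 -m jog '[0,0,0,0,0,0.3,1, 0,0,0,0,0,0.3,1, 0,0,0,0,0,0,1]' ; python3 -c "
from h import *
st(); tr(W([.022,-.0055,.131]))
c=read_camera('wrist');cv2.imwrite('pics/f_w.png',c['frame'][:,:,::-1])
c=read_camera('top');cv2.imwrite('pics/f_t.png',c['frame'][:,:,::-1])"
```

```text
clock: 10.2
position: [0.6469, -0.0697, 0.1176]
eef_rot: [1.752, 1.737, 0.749]
wrist_force: [-37.7, -6.1, 35.0]
finger_gap: 0.0006
t 10.2 cab [ 0.034  -0.0062  0.1176] F cab [-37.7  -5.9  35. ] gap 0.0006 z [ 0.724 -0.001 -0.69 ] x [0.006 1.    0.005] q [ 1.06  0.81 -1.15  2.3   2.36  0.63 -0.3 ]
tool shift cm [ 0.06  0.15 -1.79]
```

View pics/f_w.png

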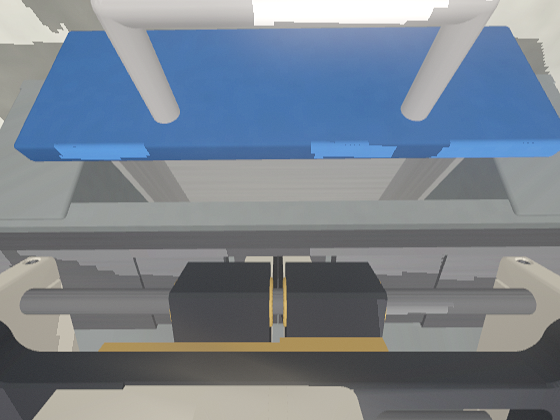

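The wrist view shows the drawer sprung open, with its interior visible behind the blue front. I'll retreat and then turn the tool back to vertical.

```bash
python3 -m jog '[0,0,0,0,0,-1,1, 0,0,0,0,0,-2,1, 0,0,0,0,0,-3,1, 0,0,0,0,0,-3,1, 0,0,0,0,2,-2,1, 0,0,0,0,2,-2,1, 0,0,0,0,0,0,1]' ; python3 -c "
from h import *
st();  plan(W([-.10,-.0055,.25]),Rt([0,0,-1],-YC),18); c=read_camera('top');cv2.imwrite('pics/g_t.png',c['frame'][:,:,::-1])"
```

```text
clock: 11.18
position: [0.5843, -0.0718, 0.2379]
eef_rot: [1.75, 1.733, 0.749]
wrist_force: [-0.8, -0.9, -0.1]
finger_gap: -0.0
t 11.175 cab [-0.0287 -0.008   0.2379] F cab [-0.8 -0.9 -0.1] gap -0.0 z [ 0.726 -0.004 -0.687] x [0.008 1.    0.003] q [ 1.44  0.32 -1.42  2.37  2.07  0.23 -0.27]
pos [ 0.5843 -0.0718  0.2379] rotate total [ 0.004 -1.237  2.873] dist 0.0724
[ 0.    -0.069  0.16 ] [ 0.01 -0.22 -0.33]
[ 0.    -0.069  0.16 ] [-0.05 -0.22 -0.33]
[ 0.    -0.069  0.16 ] [-0.11 -0.21 -0.33]
[ 0.    -0.069  0.16 ] [-0.16 -0.19 -0.32]
[ 0.    -0.069  0.16 ] [-0.21 -0.16 -0.31]
[ 0.    -0.069  0.16 ] [-0.25 -0.12 -0.29]
[ 0.    -0.069  0.16 ] [-0.29 -0.08 -0.27]
[ 0.    -0.069  0.16 ] [-0.31 -0.03 -0.25]
[ 0.    -0.069  0.16 ] [-0.33  0.02 -0.23]
[ 0.    -0.069  0.16 ] [-0.34  0.08 -0.2 ]
[ 0.    -0.069  0.16 ] [-0.33  0.13 -0.18]
[ 0.    -0.069  0.16 ] [-0.32  0.18 -0.16]
[ 0.    -0.069  0.16 ] [-0.3   0.23 -0.14]
[ 0.    -0.069  0.16 ] [-0.27  0.28 -0.12]
[ 0.    -0.069  0.16 ] [-0.23  0.32 -0.1 ]
[ 0.    -0.069  0.16 ] [-0.18  0.35 -0.09]
[ 0.    -0.069  0.16 ] [-0.13  0.37 -0.08]
[ 0.    -0.069  0.16 ] [-0.07  0.39 -0.07]
```

View pics/g_t.png

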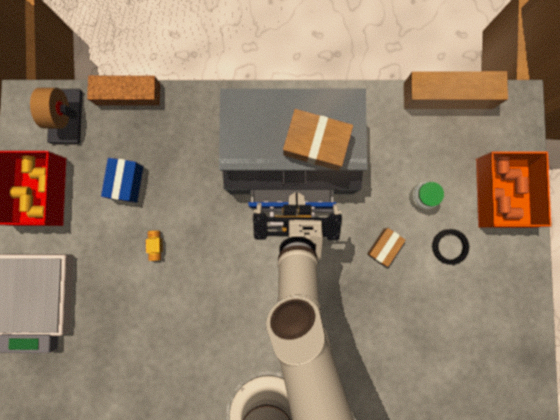

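```bash
python3 -m jog '[0.136,0,0,0,-1,-1.2,1, 0.136,0,0,0,-1.1,-1.1,1, 0.136,0,0,0,-1.2,-0.9,1, 0.136,0,0,0,-1.3,-0.7,1, 0.136,0,0,0,-1.4,-0.5,1, 0.136,0,0,0,-1.5,-0.2,1, 0,0,0,0,0,0,1, 0,0,0,0,0,0,1]' ; python3 -c "
from h import *
st()"
```

```text
clock: 12.22
position: [0.527, -0.0961, 0.2166]
eef_rot: [2.088, 1.989, 0.246]
wrist_force: [0.9, -0.8, 0.8]
finger_gap: 0.0005
t 12.225 cab [-0.0861 -0.032   0.2166] F cab [ 0.9 -0.8  0.8] gap 0.0005 z [ 0.289 -0.062 -0.955] x [ 0.056  0.997 -0.048] q [ 1.32  0.46 -1.44  2.09  0.76  0.82  0.99]
```

```bash
python3 -c "
from h import *
plan(W([-.12,-.0055,.23]),Rt([0,0,-1],YC),4)"
```

```text
pos [ 0.527  -0.0961  0.2166] rotate total [ 0.295  0.056 -0.053] dist 0.0451
[ 0.074  0.014 -0.013] [ 0.59 -0.74 -0.61]
[ 0.074  0.014 -0.013] [ 0.61 -0.78 -0.54]
[ 0.074  0.014 -0.013] [ 0.63 -0.81 -0.48]
[ 0.074  0.014 -0.013] [ 0.65 -0.83 -0.41]
```

```bash
python3 -m jog '[0.074,0.014,-0.013,0.6,-0.7,-0.6,1, 0.074,0.014,-0.013,0.6,-0.8,-0.5,1, 0.074,0.014,-0.013,0.6,-0.8,-0.5,1, 0.074,0.014,-0.013,0.6,-0.8,-0.4,1, 0,0,0,0,0,0,1]' ; python3 -c "
from h import *
st()
plan(W([-.12,-.0055,.23]),Rt([0,0,-1],YC),1)"
```

```text
clock: 12.85
position: [0.4944, -0.0712, 0.2307]
eef_rot: [2.218, 2.223, -0.002]
wrist_force: [0.1, -0.3, 0.7]
finger_gap: 0.0006
t 12.85 cab [-0.1185 -0.007   0.2307] F cab [ 0.1 -0.3  0.7] gap 0.0006 z [ 0.    -0.002 -1.   ] x [-0.002  1.    -0.002] q [ 1.15  0.57 -1.39  1.9   0.61  1.2   1.11]
pos [ 0.4944 -0.0712  0.2307] rotate total [ 0.     0.002 -0.003] dist 0.0022
[ 0.     0.002 -0.003] [ 0.15 -0.15  0.07]
```

```bash
python3 -c "
from h import *
c=read_camera('wrist');cv2.imwrite('pics/i_w.png',c['frame'][:,:,::-1])
for x in(-.08,-.085,-.09): print(x,proj(c,W([x,.055,.072])),proj(c,W([x,-.055,.072])))
for d in trace('wrist','drawer_handle')[:2]: print(d['conf'],d['position'])
t=read_camera('top');cv2.imwrite('pics/i_t.png',cv2.resize(t['frame'][150:280,205:385,::-1],None,fx=4,fy=4))
"
```

```text
-0.08 [330.71661099 223.04187606] [236.91050219 223.17449603]
-0.085 [330.95170537 219.04078724] [236.71594223 219.17650833]
-0.09 [331.18896385 215.00286745] [236.51959242 215.14174124]
0.85 [289.9, 244.3]
```

View pics/i_w.png

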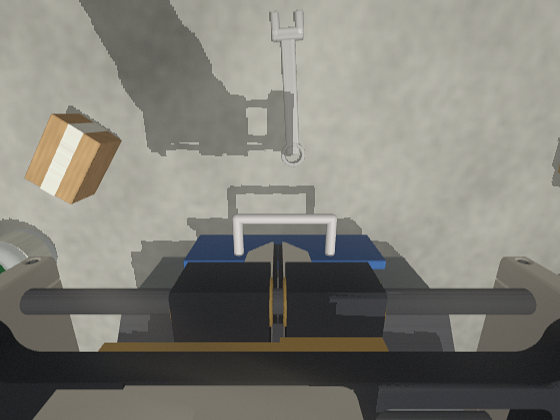

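View pics/i_t.png

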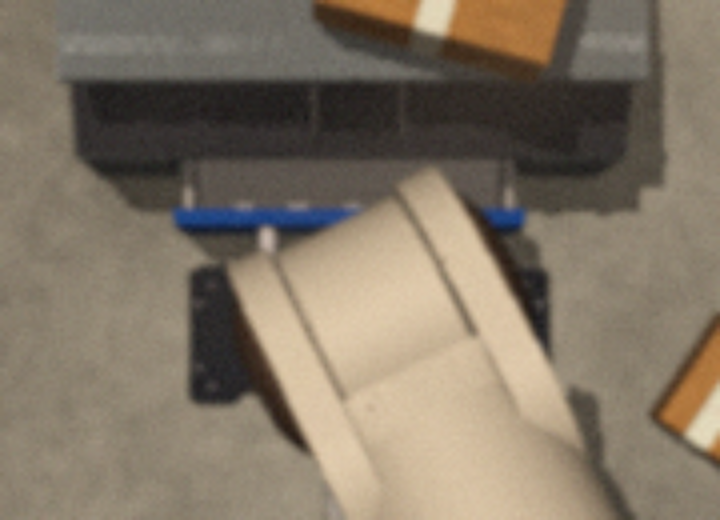

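The bar is at row 219 in the wrist picture, which puts it at cab x of about -0.085, so the drawer is about 40 mm out. I'll hook the closed fingers into the gap behind it.

```bash
python3 -m jog '[0,0,0,0,2,0,1, 0,0,0,0,2,1,1, 0,0,0,0,1.9,3,1, 0,0,0,0,0,3,1, 0,0,0,0,0,3,1, 0,0,0,0,0,2,1, 0,0,0,0,0,0,1]' ; python3 -c "
from h import *
st();plan(W([-.0595,-.0045,.055]),Rt([0,0,-1],YC),1)
c=read_camera('wrist');cv2.imwrite('pics/j_w.png',c['frame'][:,:,::-1])"
```

```text
clock: 13.88
position: [0.5519, -0.0717, 0.1101]
eef_rot: [-2.219, -2.223, 0.005]
wrist_force: [0.4, -0.2, 0.0]
finger_gap: 0.0003
t 13.875 cab [-0.061  -0.0077  0.1101] F cab [ 0.4 -0.2  0. ] gap 0.0003 z [-0.003 -0.002 -1.   ] x [-0.002  1.    -0.002] q [ 0.91  0.77 -1.15  1.87  0.81  1.07  1.  ]
pos [ 0.5519 -0.0717  0.1101] rotate total [-0.003  0.002 -0.003] dist 0.0552
[-0.003  0.002 -0.003] [0.33 0.17 5.51]
```

View pics/j_w.png

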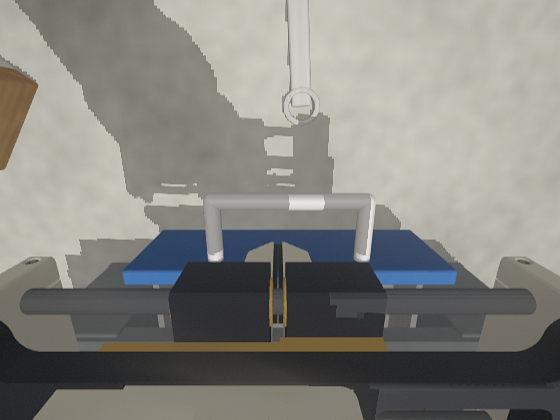

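```bash
python3 -m jog '[0,0,0,0.1,0.1,1.5,1, 0,0,0,0.1,0,1.5,1, 0,0,0,0.1,0,1.5,1, 0,0,0,0,0,1,1, 0,0,0,0,0,0,1]' ; python3 -c "
from h import *
st()"; python3 -m jog '[0,0,0,0,-0.8,0,1, 0,0,0,0,-0.8,0,1, 0,0,0,0,-0.8,0,1, 0,0,0,0,-0.8,0,1, 0,0,0,0,0,0,1]';python3 -c "
from h import *
st()"
```

```text
clock: 14.55
position: [0.5533, -0.0683, 0.0551]
eef_rot: [-2.218, -2.223, 0.005]
wrist_force: [-0.4, 0.2, -0.2]
finger_gap: 0.0005
t 14.55 cab [-0.0596 -0.0043  0.0551] F cab [-0.4  0.2 -0.2] gap 0.0005 z [-0.003 -0.001 -1.   ] x [-0.002  1.    -0.001] q [ 0.85  0.84 -1.07  1.89  0.9   0.99  0.94]
clock: 15.18
position: [0.5206, -0.069, 0.0561]
eef_rot: [-2.219, -2.224, 0.006]
wrist_force: [-0.0, -0.5, 0.3]
finger_gap: 0.0006
t 15.175 cab [-0.0923 -0.0049  0.0561] F cab [-0.  -0.5  0.3] gap 0.0006 z [-0.003 -0.003 -1.   ] x [-0.002  1.    -0.003] q [ 0.89  0.8  -1.09  1.97  0.89  0.96  0.92]
```

```bash
python3 -m jog '[0,0,0,0,-0.8,0,1, 0,0,0,0,-0.8,0,1, 0,0,0,0,-0.8,0,1, 0,0,0,0,-0.8,0,1, 0,0,0,0,-0.8,0,1, 0,0,0,0,-0.8,0,1, 0,0,0,0,-0.8,0,1, 0,0,0,0,-0.6,0,1, 0,0,0,0,-0.3,0,1, 0,0,0,0,0,0,1, 0,0,0,0,0,0,1]';python3 -c "
from h import *
st()
c=read_camera('wrist');cv2.imwrite('pics/k_w.png',c['frame'][:,:,::-1])
c=read_camera('top');cv2.imwrite('pics/k_t.png',c['frame'][:,:,::-1])"
```

```text
clock: 16.55
position: [0.4567, -0.0683, 0.0562]
eef_rot: [-2.219, -2.223, 0.004]
wrist_force: [0.3, -0.1, -0.0]
finger_gap: 0.0004
t 16.55 cab [-0.1563 -0.0039  0.0562] F cab [ 0.3 -0.1 -0. ] gap 0.0004 z [-0.002 -0.001 -1.   ] x [-0.002  1.    -0.001] q [ 0.99  0.73 -1.13  2.12  0.89  0.89  0.89]
```

View pics/k_w.png

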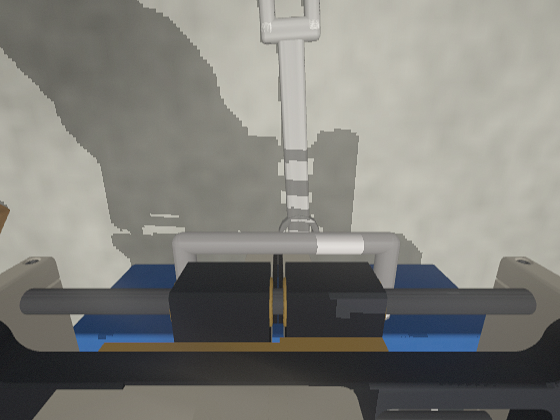

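View pics/k_t.png

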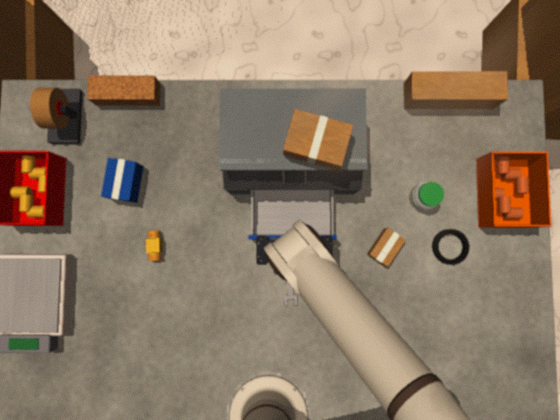

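The drawer is well open, with its front at row 238 in the top view. I'll ease off the bar, go up, and head for the coupling.

```bash
python3 -m jog '[0,0,0,0,0.9,0,1, 0,0,0,0,0,-2,1, 0,0,0,0,0,-4,1, 0,0,0,0,0,-5,1, 0,0,0,0,0,-4,-1, 0,0,0,0,0,-2,-1, 0,0,0,4,0,0,-1, 0,0,0,5,0,0,-1, 0,0,0,5,0,0,-1, 0,0,0,5,0,0,-1, 0,0,0,5,0,0,-1, 0,0,0,5,0,0,-1, 0,0,0,5,0,0,-1, 0,0,0,0,0,0,-1]';python3 -c "
from h import *
st()
c=read_camera('top');cv2.imwrite('pics/l_t.png',c['frame'][:,:,::-1])
w=read_camera('wrist');cv2.imwrite('pics/l_w.png',w['frame'][:,:,::-1])
d=trace('wrist','coupling')[0];ys,xs=np.nonzero(d['pixels']);print(d['conf'],d['position'],cv2.minAreaRect(np.c_[xs,ys].astype(np.float32)))
print(onz(w,d['position'],.03))
im=c['frame'][150:280,205:385,::-1];cv2.imwrite('pics/l_tz.png',cv2.resize(im,None,fx=4,fy=4,interpolation=cv2.INTER_CUBIC))
for q in (.11,.12,.13): print(q,(proj(c,W([-.045-q,.05,.078]))-[205,150])*4)
"
```

```text
clock: 18.4
position: [0.4633, 0.2773, 0.2257]
eef_rot: [-2.208, -2.231, 0.001]
wrist_force: [1.0, -1.2, -0.7]
finger_gap: 0.0912
t 18.4 cab [-0.148   0.3417  0.2257] F cab [ 1.  -1.2 -0.7] gap 0.0912 z [-0.002  0.001 -1.   ] x [-0.01   1.     0.001] q [ 0.33  0.57 -1.24  1.81  0.58  1.19  0.49]
0.9 [317.9, 183.3] ((317.0, 183.0), (68.0, 34.0), 90.0)
[0.46267946 0.32452566 0.03      ]
0.11 [274.52620369 395.02248686]
0.12 [274.50910795 410.02509438]
0.13 [274.49198765 425.04924755]
```

View pics/l_tz.png

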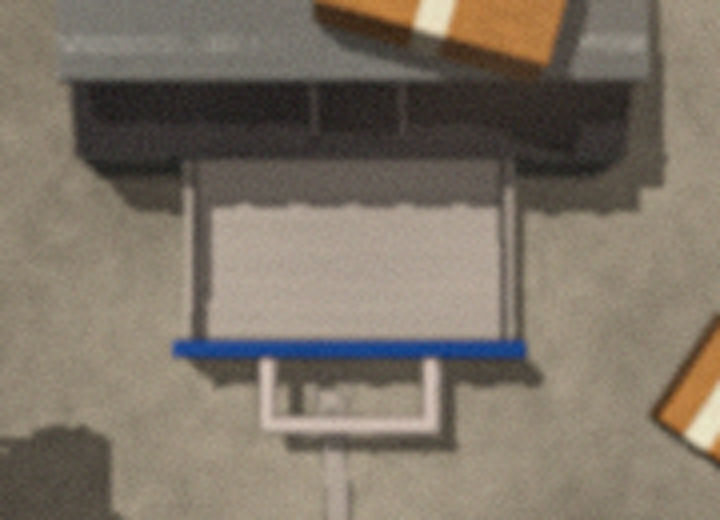

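View pics/l_w.png

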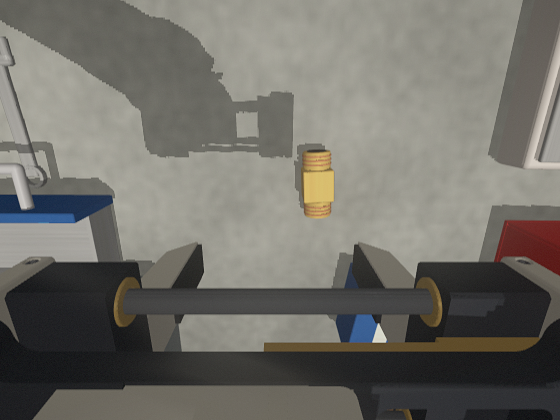

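The drawer stands at about 130 mm. In the wrist view the coupling's square middle is centred at (318,185).

```bash
python3 -c "
from h import *
w=read_camera('wrist')
X=onz(w,(318,185),.038);print(X);a=onz(w,(317.3,205.),.03);b=onz(w,(318,163),.03);print(a,b)
X[2]=.09; tr(X)
o=np.array(w['R']).T@-np.array(w['t']);print('cam rel tcp',o-get_obs()['position'])"
```

```text
[0.46442406 0.31979806 0.038     ]
[0.49258884 0.32122825 0.03      ] [0.43876461 0.31968481 0.03      ]
tool shift cm [ 5.01 -0.11 13.48]
cam rel tcp [-0.08419902  0.00072243  0.15796879]
```

```bash
python3 -m jog '[0,0,0,2.2,0,2,-1, 0,0,0,2.1,0,3,-1, 0,0,0,0,0,3,-1, 0,0,0,0,0,3,-1, 0,0,0,0,0,0,-1]';python3 -c "
from h import *
st()
w=read_camera('wrist');cv2.imwrite('pics/m_w.png',w['frame'][:,:,::-1]);print(get_obs()['position'])
t=read_camera('top');cv2.imwrite('pics/m_t.png',cv2.resize(t['frame'][200:290,100:220,::-1],None,fx=6,fy=6,interpolation=cv2.INTER_CUBIC))"
```

```text
clock: 19.23
position: [0.465, 0.3112, 0.1135]
eef_rot: [-2.222, -2.22, 0.011]
wrist_force: [0.3, 0.4, 0.2]
finger_gap: 0.0915
t 19.225 cab [-0.1461  0.3756  0.1135] F cab [0.3 0.4 0.2] gap 0.0915 z [-0.005 -0.005 -1.   ] x [ 0.001  1.    -0.005] q [ 0.14  0.72 -1.07  1.85  0.74  1.04  0.33]
[0.4656242  0.31251512 0.11511434]
```

View pics/m_w.png

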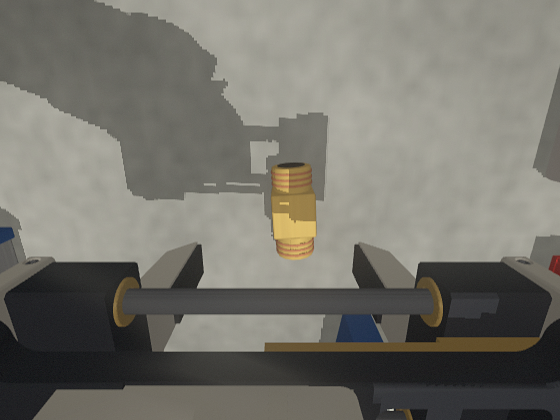

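```bash
python3 -c "
from h import *
w=read_camera('wrist')
print(onz(w,(294,215),.038)); a=onz(w,(295.5,248),.03);b=onz(w,(291.5,175),.03);print(a,b,np.arctan2(a[1]-b[1],a[0]-b[0]))
X=onz(w,(294,215),.038);X[2]=.007;tr(X)"
```

```text
[0.46576374 0.32763831 0.038     ]
[0.50115696 0.33009796 0.03      ] [0.43224604 0.32532211 0.03      ] 0.06919401823155222
tool shift cm [ 1.36 -0.06 10.98]
```

```bash
python3 -m jog '[0,0,-0.05,1.3,0,1,-1, 0,0,0,0,0,2.5,-1, 0,0,0,0,0,2.5,-1, 0,0,0,0,0,2.5,-1, 0,0,0,0,0,1.5,-1, 0,0,0,0,0,0,-1]';python3 -c "
from h import *
st();X=np.array([.4655,.327,.007]);tr(X)
w=read_camera('wrist');cv2.imwrite('pics/n_w.png',w['frame'][:,:,::-1])"
```

```text
clock: 20.12
position: [0.4642, 0.3267, 0.014]
eef_rot: [-2.162, -2.278, 0.007]
wrist_force: [0.4, -0.1, 0.0]
finger_gap: 0.0915
t 20.125 cab [-0.1469  0.3911  0.014 ] F cab [ 0.4 -0.1  0. ] gap 0.0915 z [-0.004 -0.003 -1.   ] x [-0.052  0.999 -0.003] q [ 0.03  0.86 -0.94  1.87  0.89  0.91  0.26]
tool shift cm [0.02 0.13 0.7 ]
```

View pics/n_w.png

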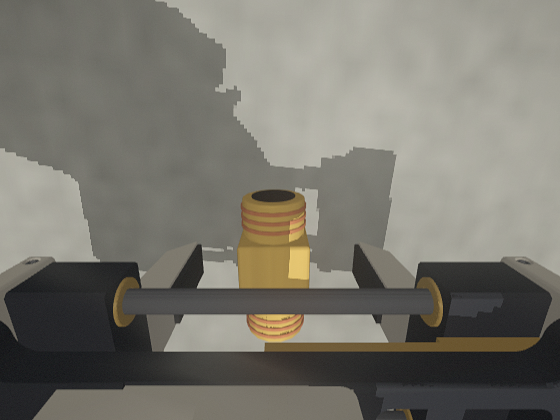

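The coupling sits centred between the fingers (column 275). I'll go down the last bit, close and lift a little.

```bash
python3 -m jog '[0,0,0,0,0.1,0.7,-1, 0,0,0,0,0,0,0, 0,0,0,0,0,0,1, 0,0,0,0,0,0,1, 0,0,0,0,0,0,1, 0,0,0,0,0,0,1, 0,0,0,0,0,0,1, 0,0,0,0,0,0,1]' 25;python3 -c "
from h import *
st()"; python3 -m jog '[0,0,0,0,0,-1,1, 0,0,0,0,0,-2,1, 0,0,0,0,0,0,1]';python3 -c "
from h import *
st()
w=read_camera('wrist');cv2.imwrite('pics/o_w.png',w['frame'][:,:,::-1])"
```

```text
clock: 21.18
position: [0.4663, 0.3263, 0.0086]
eef_rot: [2.163, 2.277, -0.006]
wrist_force: [-1.5, -4.2, 4.1]
finger_gap: 0.0379
t 21.175 cab [-0.1448  0.3907  0.0086] F cab [-1.5 -4.2  4.1] gap 0.0379 z [-0.001 -0.004 -1.   ] x [-0.051  0.999 -0.004] q [ 0.03  0.87 -0.93  1.87  0.9   0.9   0.26]
clock: 21.55
position: [0.4673, 0.3291, 0.0409]
eef_rot: [2.163, 2.278, 0.003]
wrist_force: [-0.2, -0.7, -4.7]
finger_gap: 0.0377
t 21.55 cab [-0.1438  0.3935  0.0409] F cab [-0.2 -0.7 -4.7] gap 0.0377 z [ 0.002  0.001 -1.   ] x [-0.052  0.999  0.001] q [ 0.05  0.83 -0.98  1.86  0.86  0.94  0.29]
```

View pics/o_w.png

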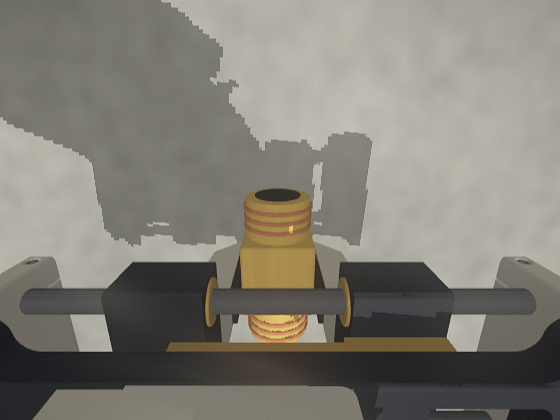

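Gap is 37.7 mm and the weight is about 4 N, so the coupling is held. Next I'll raise it and carry it over.

```bash
python3 -m jog '[0,0,0,0,0,-3,1, 0,0,0,0,0,-4,1, 0,0,0,0,0,-4,1, 0,0,0,0,0,-4,1, 0,0,0,0,0,-1.5,1, 0,0,0,0,0,0,1]';python3 -c "
from h import *
st();plan(W([-.062,0,.2]),Rt([0,0,-1],YC),12)"
```

```text
clock: 22.35
position: [0.4667, 0.3276, 0.2036]
eef_rot: [2.163, 2.277, -0.002]
wrist_force: [-0.4, 0.0, -5.0]
finger_gap: 0.0383
t 22.35 cab [-0.1444  0.392   0.2036] F cab [-0.4  0.  -5. ] gap 0.0383 z [-0.    -0.002 -1.   ] x [-0.052  0.999 -0.002] q [ 0.18  0.64 -1.17  1.76  0.64  1.18  0.44]
pos [0.4667 0.3276 0.2036] rotate total [-0.     0.002  0.047] dist 0.4006
[-0.     0.     0.004] [-3.3   0.53  0.04]
[-0.     0.     0.004] [-3.29  0.55  0.04]
[-0.     0.     0.004] [-3.29  0.56  0.03]
[-0.     0.     0.004] [-3.29  0.57  0.03]
[-0.     0.     0.004] [-3.29  0.58  0.03]
[-0.     0.     0.004] [-3.28  0.6   0.03]
[-0.     0.     0.004] [-3.28  0.61  0.03]
[-0.     0.     0.004] [-3.28  0.62  0.03]
[-0.     0.     0.004] [-3.28  0.64  0.03]
[-0.     0.     0.004] [-3.27  0.65  0.03]
[-0.     0.     0.004] [-3.27  0.66  0.03]
[-0.     0.     0.004] [-3.27  0.67  0.03]
```

```bash
python3 -m jog '[0,0,0.004,-2,0.3,0,1, 0,0,0.004,-3.3,0.5,0,1, 0,0,0.004,-3.3,0.6,0,1, 0,0,0.004,-3.3,0.6,0,1, 0,0,0.004,-3.3,0.6,0,1, 0,0,0.004,-3.3,0.6,0,1, 0,0,0.004,-3.3,0.6,0,1, 0,0,0.004,-3.3,0.6,0,1, 0,0,0.004,-3.3,0.6,0,1, 0,0,0.004,-3.3,0.7,0,1, 0,0,0.004,-3.3,0.7,0,1, 0,0,0.004,-2.5,0.5,0,1, 0,0,0,-1.5,0.3,0,1, 0,0,0,0,0,0,1]';python3 -c "
from h import *
st();plan(W([-.062,0,.13]),Rt([0,0,-1],YC),3)
w=read_camera('wrist');cv2.imwrite('pics/p_w.png',w['frame'][:,:,::-1])"
```

```text
clock: 24.1
position: [0.549, -0.0611, 0.2028]
eef_rot: [-2.218, -2.223, 0.005]
wrist_force: [-0.2, -0.2, -3.8]
finger_gap: 0.0381
t 24.1 cab [-0.0639  0.0029  0.2028] F cab [-0.2 -0.2 -3.8] gap 0.0381 z [-0.003 -0.001 -1.   ] x [-0.002  1.    -0.001] q [ 0.95  0.64 -1.23  1.8   0.65  1.18  1.09]
pos [ 0.549  -0.0611  0.2028] rotate total [-0.003  0.001 -0.003] dist 0.0729
[-0.001  0.    -0.001] [-0.1   0.07  2.43]
[-0.001  0.    -0.001] [-0.1   0.07  2.43]
[-0.001  0.    -0.001] [-0.1   0.07  2.43]
```

View pics/p_w.png

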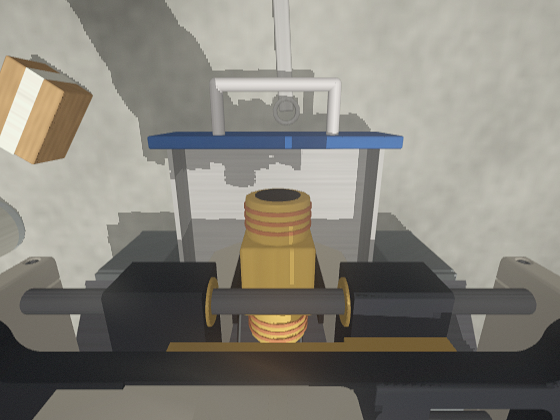

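The coupling is above the drawer, with the bar at row 85 and the front at row 140. I'll lower it, stopping just above the floor.

```bash
python3 -c "
from h import *
w=read_camera('wrist')
for q in(.12,.125,.13,.135):print(q,proj(w,W([-.045-q,0,.072])),proj(w,W([-q,0,.09])))"
python3 -m jog '[0,0,0,-0.1,0.1,2.5,1, 0,0,0,-0.1,0.1,2.5,1, 0,0,0,-0.1,0,2.5,1, 0,0,0,0,0,2.5,1, 0,0,0,0,0,2.5,1, 0,0,0,0,0,2,1, 0,0,0,0,0,1.5,1, 0,0,0,0,0,0,1]';python3 -c "
from h import *
st();plan(W([-.062,0,.0246]),Rt([0,0,-1],YC),1)
w=read_camera('wrist');cv2.imwrite('pics/q_w.png',w['frame'][:,:,::-1])"
```

```text
0.12 [272.77627128  94.51962441] [272.73114985 145.49102122]
0.125 [272.74850098  88.75700326] [272.70276885 139.9501517 ]
0.13 [272.72041207  82.92826661] [272.6740581 134.3449048]
0.135 [272.69199903  77.03227006] [272.64501183 128.67415198]
clock: 25.2
position: [0.5507, -0.0633, 0.043]
eef_rot: [-2.216, -2.225, 0.005]
wrist_force: [0.3, -0.4, -4.4]
finger_gap: 0.0378
t 25.2 cab [-0.0622  0.0007  0.043 ] F cab [ 0.3 -0.4 -4.4] gap 0.0378 z [-0.003 -0.001 -1.   ] x [-0.004  1.    -0.001] q [ 0.81  0.83 -1.02  1.9   0.88  0.95  0.94]
pos [ 0.5507 -0.0633  0.043 ] rotate total [-0.003  0.001 -0.001] dist 0.0185
[-0.003  0.001 -0.001] [-0.07  0.03  1.84]
```

View pics/q_w.png

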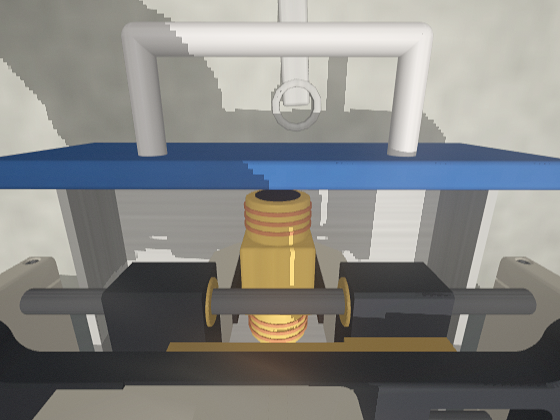

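```bash
python3 -m jog '[0,0,0,0,0,0.7,1, 0,0,0,0,0,0.6,1, 0,0,0,0,0,0.3,1, 0,0,0,0,0,0,1]';python3 -c "
from h import *
st()"; python3 -m jog '[0,0,0,0,0,0.2,1, 0,0,0,0,0,0.1,1, 0,0,0,0,0,0,1]';python3 -c "
from h import *
st()"
```

```text
clock: 25.75
position: [0.5512, -0.0635, 0.028]
eef_rot: [2.217, 2.226, -0.004]
wrist_force: [0.0, -0.7, -4.2]
finger_gap: 0.0377
t 25.75 cab [-0.0617  0.0005  0.028 ] F cab [ 0.  -0.7 -4.2] gap 0.0377 z [-0.002 -0.002 -1.   ] x [-0.004  1.    -0.002] q [ 0.8   0.84 -1.    1.91  0.9   0.93  0.92]
clock: 26.12
position: [0.5513, -0.0635, 0.0251]
eef_rot: [2.217, 2.226, -0.003]
wrist_force: [-0.5, -0.4, -3.9]
finger_gap: 0.0377
t 26.125 cab [-0.0616  0.0005  0.0251] F cab [-0.5 -0.4 -3.9] gap 0.0377 z [-0.001 -0.002 -1.   ] x [-0.004  1.    -0.002] q [ 0.8   0.85 -0.99  1.91  0.91  0.92  0.92]
```

```bash
python3 -m jog '[0,0,0,0,0,0.1,1, 0,0,0,0,0,0,1]';python3 -m jog '[0,0,0,0,0,0.1,1, 0,0,0,0,0,0,1]'
```

```text
clock: 26.38
position: [0.5517, -0.0634, 0.0245]
eef_rot: [2.216, 2.225, -0.003]
wrist_force: [-0.6, -0.1, 0.3]
finger_gap: 0.0377
clock: 26.62
position: [0.5526, -0.0634, 0.0245]
eef_rot: [2.215, 2.224, -0.001]
wrist_force: [-1.3, -0.5, 7.4]
finger_gap: 0.0378
```

It touched the floor: the wrist force changed sign at z = 0.0245. I'll release and lift.

```bash
python3 -m jog '[0,0,0,0,0,-0.1,0.2, 0,0,0,0,0,0,-0.1, 0,0,0,0,0,0,-0.4, 0,0,0,0,0,0,-0.6, 0,0,0,0,0,0,-0.6, 0,0,0,0,0,0,-0.6]'; python3 -m jog '[0,0,0,0,0,-1,-0.6, 0,0,0,0,0,-2,-0.6, 0,0,0,0,0,-3,-0.6, 0,0,0,0,0,-4,-0.6, 0,0,0,0,0,-4,-0.6, 0,0,0,0,0,-4,-0.6, 0,0,0,0,0,-3,-0.6, 0,0,0,0,-3,0,-0.6, 0,0,0,0,-3,0,-0.6, 0,0,0,4,0,0,-0.6, 0,0,0,5,0,0,-0.6, 0,0,0,5,0,0,-0.6, 0,0,0,5,0,0,-0.6, 0,0,0,0,0,0,-0.6, 0,0,0,0,0,0,-0.6]';python3 -c "
from h import *
st()
c=read_camera('top');im=c['frame'][130:280,205:385,::-1];cv2.imwrite('pics/r_t.png',cv2.resize(im,None,fx=4,fy=4,interpolation=cv2.INTER_CUBIC))
s=read_camera('scene');cv2.imwrite('pics/r_s.png',s['frame'][:,:,::-1])
d=trace('top','coupling')[0];print(d['conf'],d['position'],toC(onz(c,d['position'],.04)))
for q in(.12,.125,.13):print(q,(proj(c,W([-.045-q,0,.078]))-[205,130])*4)"
```

```text
clock: 27.38
position: [0.5513, -0.0634, 0.0241]
eef_rot: [2.217, 2.226, -0.003]
wrist_force: [-0.5, -0.2, -0.3]
finger_gap: 0.0729
clock: 29.25
position: [0.4908, 0.1267, 0.2347]
eef_rot: [2.215, 2.226, -0.004]
wrist_force: [-0.1, -0.2, -0.6]
finger_gap: 0.0737
t 29.25 cab [-0.1212  0.1909  0.2347] F cab [-0.1 -0.2 -0.6] gap 0.0737 z [-0.    -0.003 -1.   ] x [-0.005  1.    -0.003] q [ 0.7   0.51 -1.29  1.88  0.53  1.17  0.79]
0.29 [317.6, 140.4] [ 0.14862854 -0.07264798  0.04      ]
0.12 [349.16326371 490.01655751]
0.125 [349.18150893 497.5295228 ]
0.13 [349.19976726 505.04788545]
```

View pics/r_t.png

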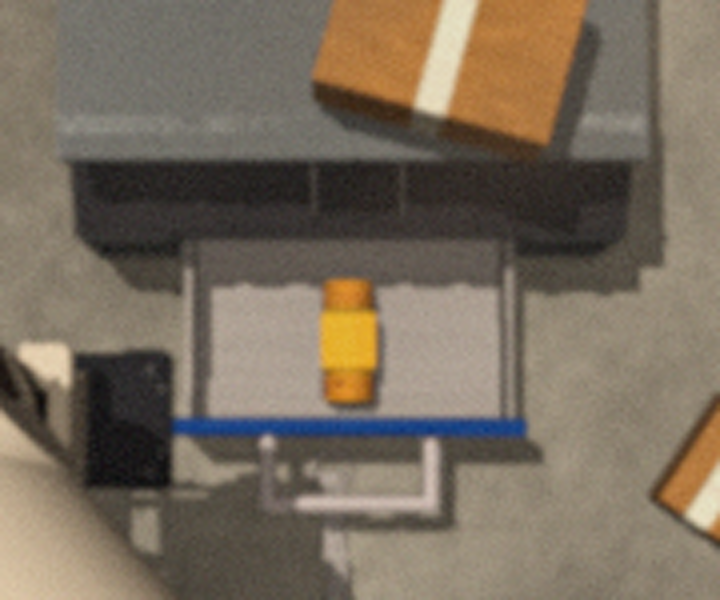

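View pics/r_s.png

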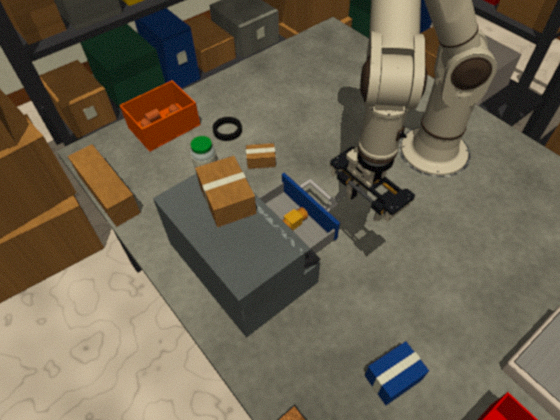

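The pictures show the coupling flat in the drawer at zoomed top-view pixel (348,340). The bar is at row 503, so the drawer is about 128 mm out, and the gripper is clear. I'll hand in.

```bash
python3 -c "
from h import *
c=read_camera('top');print('coupling cab',toC(onz(c,(205+348/4-.4,130+340/4-.4),.054)),'floor pt x',-.128+.062)
print(close_job())"
```

```text
coupling cab [-0.06185905  0.0013485   0.054     ] floor pt x -0.066
the job is handed in; nothing more can be done
None
```

The brass coupling is in the drawer, the drawer is left open, and the job is handed in at about 29 s of the 72 s. No verdict was reported.

- **Catch:** I found the recess in the camera pictures at cabinet y of about -5 mm, rather than feeling along the ledge. I pressed the catch fully in, reaching about 52 N at the wrist. The drawer sprang out about 40 mm.
- **Drawer:** I hooked the bar with the closed fingers and pulled. My last measurement from the pictures puts it about 128 mm out.
- **Coupling:** I gripped it at 25 N, lowered it until it touched the floor of the drawer, then let go. By my pixel measurement it lies flat, about 4 mm behind `drawer_floor` and 1 mm off the middle line.
- **Other stock:** None of it looks displaced in the last pictures, though I did not measure each item. The gripper ended clear of everything.

**What disagreed:** In the last top picture the network reported the coupling at the carton on the cabinet, with a low confidence of 0.29. The picture clearly showed it in the drawer, so I used my own measurement. Earlier, the arm reached a joint 6 limit on the first approach to the ledge. I turned the tool half round and tilted it about 12 degrees further, and that worked.

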